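Release the lock and take the sample out of the drawer

ROBOT

A 6-joint arm with a two-finger parallel gripper is mounted at the origin on the work surface; the furniture and walls round the work are solid. World frame = base frame: x ahead of the robot, y to its left, z up, the work surface at z = 0. Lengths are in m, angles in rad, forces in N, time in s.
With the tool pointing down it reaches from about 0.375 to 0.9 m from the base axis. Payload 3.1 kg.
Tool frame: the origin (TCP) lies on the centre line of the jaws, within the pads' length; the fingertips stand 11 mm ahead of it and the grasp point (between the pads) lies 8 mm behind it; x points along the fingers, y is the direction in which the jaws open and shut, and the axes are right-handed (so a half turn about x gives the same grasp; the last joint's range is limited). The gripper opens to 87 mm and grips with 3 to 60 N. Pads are 19 mm wide; open, the fingers measure 117 mm over their backs; the gripper's body (75 mm by 190 mm) begins 51 mm behind the grasp point.
Start: joints at [-1.312, 0.527, 1.433, -0, 1.181, -0.178], TCP at [0.265, -0.566, 0.198] pointing down, gripper open.
Joint ranges: [-3.08, 3.08], [-0.75, 2.2], [0.22, 2.44], [-1.43, 4.57], [0, 2.65], [-2.85, 2.85]. Speed limits (rad/s): [2.79, 2.79, 3.14, 3.14, 3.14, 3.14].

INTERFACE

Orientations are given as a unit quaternion [x, y, z, w].
In Python, from rig import robot, camera, camera_info gives the robot as it stands.
- The arm moves only by the shell command python3 -m inch 'ROWS' [FORCE]. ROWS is JSON, a list that holds one entry, the list of rows, each a list of 5 numbers: the shift along the tool's x, y, z in cm, then the turn about the tool's x in rad, then the opening, from 0 (shut) to 1 (fully open). A call has 1 to 8 rows; each row shifts and turns the pose as measured when the row begins, along the tool's axes as they then stand; what a row does not reach is not made up. A row lasts 1/12 s, in which the tool goes at most 41.7 mm and 7.16 degrees, less where a joint would pass 70% of its speed; a pose out of reach is approached as far as the arm can. A call with a gripper value outside its range is refused whole. The fingers move at their own pace and stop on an object; FORCE is the grip in N (left out, the last holds). Time passes only in rows, so rows that do not move let the fingers close. It gives the time, the measured TCP pose, the force and the opening at its end, in the units of the state.
- robot.get_obs(): the state, without advancing time (a new reading comes with each control period).
- camera(name): name is "scene" or "side" or "wrist"; returns the picture (420x560x3 uint8, red, green, blue); there is no depth.
- camera_info(name): a dict with "camera_matrix" (3x3 intrinsics, pixels), "rvec" (rotation vector, rad) and "tvec" (3), from world to camera coordinates, as OpenCV has them. Camera axes: x right, y down, z forward; pixel columns grow to the right and rows downward; lengths in m; the calibration is good to about 2 mm. A picture is of the moment at which its call begins: read the wrist's pose just before it. camera_info takes no time and is no camera call; for the wrist camera it gives the pose at the moment of the call.
- robot.hand_in(): hands the job in, once; it reports no verdict.
The state is a dict: "time": time; "q": joint angles; "joint_velocities": joint speeds; "joint_torque": joint torques, N m; "position": TCP position; "tool_rot": TCP orientation; "ft_force": force on the tool from outside, world axes, zero at the start; "moment": the same for the moment, N m; "grip_width": finger opening in m.
Only numpy, scipy, OpenCV 4.12 (cv2) and the standard library are available. Lean on these libraries where they do the work, as an engineer would, in place of code of your own. Each camera call takes 0.05 s, during which the arm holds its last target. There are 200 camera calls.

TASK

The sample safe's drawer is held shut by a child-locked release button. Slide the lock tab all the way aside, press the button right down so that the drawer springs out, then lift the carbon block out of the drawer and lay it flat in the middle of the flat flow plate (the one with four round corner lugs, not the end plate with the port), setting it down without dropping it. Leave the tab aside and the drawer out, and do not disturb the other things.

Things in the scene. Friction and masses are not known exactly. Their poses are not given: they have to be found in the camera images.
- safe: small fixed white instrument box, 150 mm deep (x) x 160 mm wide (y) x 70 mm high, top face at 70 mm; origin at the centre of its underside, on the bench. Its own -x is the front, where the drawer comes out; its own +y is to the left of someone facing the front. On its top stand the release button (35 mm to +y of the middle) and, on the -y side of the button, the lock tab.
- button_top (a point): centre of the top of the round aluminium mushroom button: head 32 mm across, 8 mm thick, top 88 mm above the bench. It moves straight down 9 mm against a spring (1.4 N at rest, 4.6 N fully down) and comes back when let go. The drawer catch lets go at 6 mm. While the tab's fork is under the head it moves only 1 mm.
- release_button (a joint): how far the button is pressed, m: 0 up, 0.009 fully down
- tab_grip (a point): centre of the top of the lock tab's thumb block: a steel block 22 mm (safe x) x 14 mm (safe y) x 20 mm high, its top 98 mm above the bench, standing on the flat steel tab whose upper face is 79 mm above the bench and which slides between low rails on the safe's top. When locked it stands 48 mm to the -y side of the button's centre, with 25 mm free between it and the button head; both its x sides and y sides are free to pinch or push.
- lock_tab (a joint): how far the lock tab is slid, m: 0 locked (fork under the button head), 0.030 fully aside at its stop; grows as the tab moves to the safe's -y, away from the button. The fork is clear of the button beyond 0.023. About 1.2 N of friction; it stays where it is left.
- drawer_pan (a point): point on the drawer's pan (inner floor, 22 mm above the bench) under the middle of the block's nest; moves with the drawer. The nest is four ribs 3 mm high round the block with 2 mm or so of play. The drawer's grey front panel (8 mm thick, 138 mm wide, top edge 57 mm above the bench) is 40 to 48 mm in front (-x of the safe) of this point. The rest of the pan (116 mm wide) is flat and has no side walls.
- drawer (a joint): how far the drawer is out, m: 0 shut, 0.080 fully out; grows towards the safe's -x. Spring-driven: when the button is pressed it runs out by itself in well under 1 s and stays out; the middle of the nest then lies 40 mm in front of the safe's front face.
- carbon_block: black carbon block, 22 mm (own x) x 52 mm (own y) x 16 mm high, about 30 g; origin at the centre of its underside. It lies in the nest with its length along the drawer's travel; hidden in the safe until the drawer is out.
- flow_plate: loose dark graphite flow plate lying on the bench, 78 x 96 mm over its four round corner lugs, flat top 8 mm above the bench, solid face 64 mm (own x) x 82 mm (own y); origin at the centre of its underside. It and the end plate may have changed places.
- end_plate: bystander: light aluminium end plate 68 x 90 x 12 mm with a brass port sticking up to 28 mm; origin at the centre of its underside
- beaker: bystander: clear beaker, 55 mm across, 70 mm high; origin at the centre of its underside
- vial: bystander: capped vial, 21 mm across, 51 mm high; origin at the centre of its underside
- tin: bystander: open round tin of screws, 56 mm across, 19 mm high; origin at the centre of its underside. Beside it to the right stands the room's desk monitor: a thin upright panel 0.42 m high, from its near edge (0.35 m ahead of the robot, 0.07 m right) back to 0.87 m ahead, 0.23 m right. An arm coming from the right must go over it or round the near edge.
Mind the look-alikes: they are no part of the job. Several things have the shape of the safe; the one meant has the colours described above.

How it is judged:
On the way, in this order (a step that is already met when the one before it is completed fails the run):
1. the lock tab is slid aside, its fork clear of the button (more than 24 mm) (value of joint lock_tab above 0.024 m), for 0.1 s.
2. the button is pressed and the drawer has sprung out (more than 70 mm) (value of joint drawer above 0.07 m), for 0.1 s.
At the end, for the whole second after the job is handed in: The carbon block lies flat and at rest on the flow plate (underside on the plate's top face, centre within 20 mm of the plate's centre, tilted less than 0.1 rad), the plate flat on the bench; the lock tab is aside (over 23 mm), the button is up again and the drawer is out (over 60 mm) (value of joint lock_tab above 0.023 m and value of joint release_button below 0.002 m and value of joint drawer above 0.06 m and horizontal distance between carbon_block and flow_plate below 0.02 m and z of carbon_block in the frame of flow_plate between 0.005 and 0.011 m and angle between each of carbon_block, flow_plate's own z axis and vertical below 0.1 rad and height (world z) of flow_plate below 0.005 m and linear speed of carbon_block below 0.02 m/s); the robot touches nothing.
It fails at once if a bystander (end plate, beaker, vial, tin) moved more than 30 mm (distance of any of end_plate, beaker, vial, tin from where it was at the start of the episode above 0.03 m).
It fails at once if a bystander (beaker, vial) tipped over (angle between any of beaker, vial's own z axis and vertical above 0.5 rad).
It fails at once if the flow plate pushed more than 40 mm (distance of flow_plate from where it was at the start of the episode above 0.04 m).
It fails at once if the carbon block dropped from more than about 25 mm (faster than 0.7 m/s with no finger touching it) (linear speed of carbon_block above 0.7 m/s and contact force between carbon_block and the fingers below 0.02 N).
It also fails if it takes over 67 s, if anything falls off the work surface, if the arm or the gripper's body presses on something with over 40 N, if the wrist force passes 120 N, or if a joint passes its speed limit or range.

## Working session

There is one attempt and no reset: what is moved stays moved. The work goes in short steps, Python scripts to look and compute and a shell command to move; the robot and the scene stay as the last step left them, time stands still between calls to the robot, and variables do not carry over. Pictures are saved under pics/ and viewed, about 8 in all and at most 12, crops included, and the job is handed in when it is done.

```bash
mkdir -p pics; ls; cat > h.py <<'E'
import numpy as np, cv2
from rig import robot, camera, camera_info
from scipy.spatial.transform import Rotation as R
def snap(n,f):
    im=camera(n)[:,:,::-1].copy(); cv2.imwrite('pics/'+f,im); return im
def ray(n,uv,info=None):
    c=info or camera_info(n); K=np.array(c['camera_matrix']);Rm=cv2.Rodrigues(np.array(c['rvec'],float))[0];t=np.array(c['tvec']).ravel()
    return -Rm.T@t, Rm.T@np.linalg.inv(K)@np.array([uv[0],uv[1],1.])
def onz(n,uv,z,info=None):
    o,d=ray(n,uv,info); return (o+d*(z-o[2])/d[2]).round(4)
def proj(n,p,info=None):
    c=info or camera_info(n)
    return cv2.projectPoints(np.array([p],float),np.array(c['rvec'],float),np.array(c['tvec'],float),np.array(c['camera_matrix']),None)[0].ravel().round(1)
def tool(p):
    "shift to world point p in tool axes, cm"
    o=robot.get_obs(); r=R.from_quat(o['tool_rot']); return (r.inv().apply(np.array(p)-o['position'])*100).round(2)
E
python3 - <<'E'
from h import *
o=robot.get_obs(); print(o['position'],R.from_quat(o['tool_rot']).as_matrix().round(2),o['time'])
a=snap('scene','a.png');b=snap('side','b.png')
for n in('scene','side'):
    o,d=ray(n,(280,210));print(n,o.round(2),d.round(2))
E
```

```text
pics
[ 0.26477031 -0.56527215  0.19697032] [[-0.    0.42 -0.91]
 [ 0.   -0.91 -0.42]
 [-1.   -0.   -0.  ]] 0.0
scene [0.16 1.03 0.96] [ 0.28 -0.61 -0.74]
side [0.26 1.05 0.72] [ 0.24 -0.73 -0.64]
```

View pics/a.png

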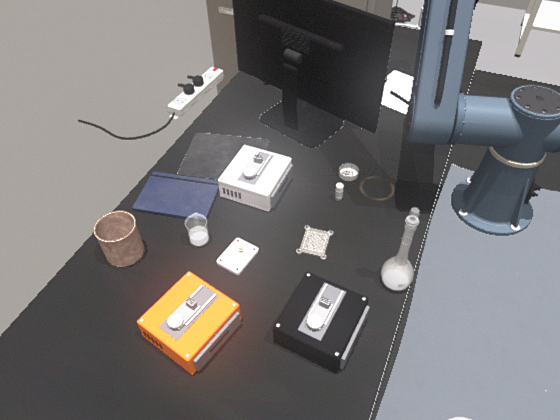

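View pics/b.png

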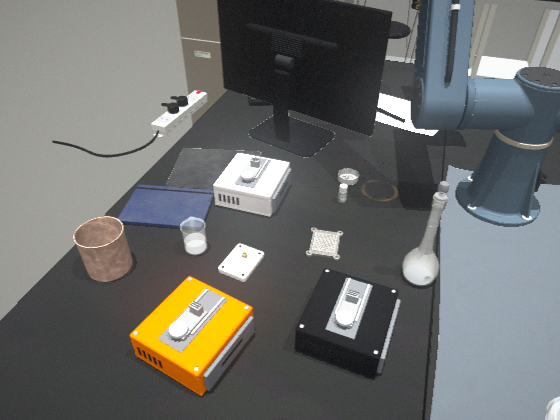

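```bash
python3 - <<'E'
from h import *
a=cv2.imread('pics/a.png');b=cv2.imread('pics/b.png')
c=cv2.resize(a[140:280,200:370],None,fx=4.0,fy=4,interpolation=3)
cv2.imwrite('pics/c.png',c)
for uv,z in [((315,241),.008),((238,255),.012),((198,240),0),((339,196),0),((348,172),.019),((255,168),.07),((398,285),0),((325,320),.07)]: print(uv,onz('scene',uv,z))
E
```

```text
(315, 241) [0.3921 0.3037 0.008 ]
(238, 255) [0.5504 0.423  0.012 ]
(198, 240) [ 0.6723  0.413  -0.    ]
(339, 196) [0.3894 0.1218 0.    ]
(348, 172) [0.3921 0.0392 0.019 ]
(255, 168) [0.6187 0.1764 0.07  ]
(398, 285) [0.167  0.3449 0.    ]
(325, 320) [0.2837 0.5389 0.07  ]
```

View pics/c.png

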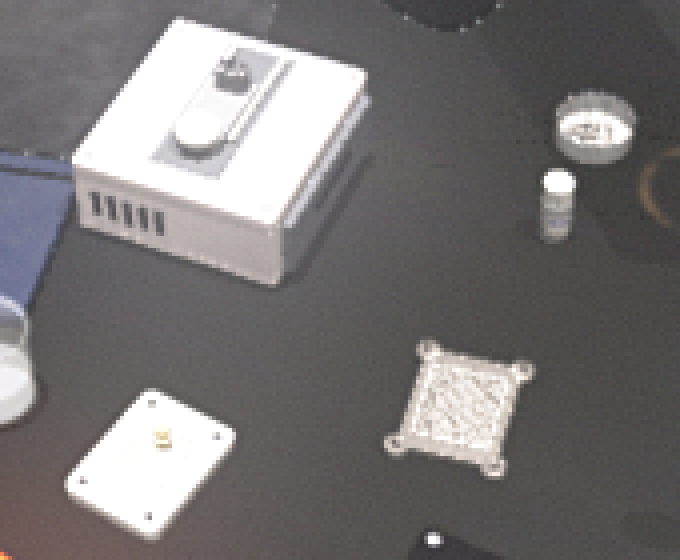

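```bash
python3 - <<'E'
from h import *
f=lambda u,v,z: onz('scene',(200+(u+.5)/4-.5,140+(v+.5)/4-.5),z)
A,B,C,D=[f(*p,.07)[:2] for p in [(180,20),(367,70),(275,222),(75,158)]]
print(A,B,C,D, 'c',(A+B+C+D)/4)
for v in (B-A,C-D,B-C,A-D): print(np.linalg.norm(v),np.degrees(np.arctan2(v[1],v[0])))
print('btn',f(201,130,.088),'tab',f(232,63,.098))
P=[f(*p,.008)[:2] for p in [(428,348),(525,370),(395,443),(493,467)]]
print(P,sum(P)/4); 
for v in (P[1]-P[0],P[2]-P[0],P[3]-P[1]): print(np.linalg.norm(v),np.degrees(np.arctan2(v[1],v[0])))
print(tool([.2,-.566,.52]), robot.get_obs()['grip_width'])
E
```

```text
[0.6893 0.0985] [0.5441 0.0964] [0.5419 0.2564] [0.6905 0.2544] c [0.61645  0.176425]
0.14521518515637405 -179.17139980217405
0.14861345834075723 179.22890551405015
0.16001512428517503 -89.21223267494571
0.15590461827668867 -90.4410107608118
btn [0.6151 0.2136 0.088 ] tab [0.6196 0.1548 0.098 ]
[array([0.4291, 0.2675]), array([0.3649, 0.2603]), array([0.4196, 0.348 ]), array([0.3571, 0.3415])] [0.392675 0.304325]
0.06460247673270739 -173.60104337263107
0.08105862076300085 96.73048393461566
0.08157377029413321 95.48694643919957
[-32.29  -2.75   5.89] 0.08676000097971326
```

```bash
python3 -m inch '[[[-4.1,0,0,0,0.5],[-4.1,0,0,0,0.5],[-4.1,0,0,0,0.5],[-4.1,0,0,0,0.5],[-4.1,0,0,0,0.5],[-4.1,0,0,0,0.5],[-4.1,0,0,0,0.5],[-4.1,0,0,0,0.5]]]' 20; python3 -m inch '[[[-4.1,0,0,0,0.5],[-2,0,0,0,0.5]]]'; python3 - <<'E'
from h import *
o=robot.get_obs();print(o['q'],o['position']);
for p in [(.42,-.4,.57),(.6,-.12,.57),(.616,.164,.57)]: print(tool(p))
E
```

```text
time: 0.77
position: [0.2637, -0.5615, 0.5185]
tool_rot: [-0.689, -0.169, 0.691, -0.138]
ft_force: [-0.2, -1.4, 0.8]
grip_width: 0.0461
time: 0.93
position: [0.2643, -0.5634, 0.5856]
tool_rot: [-0.69, -0.167, 0.691, -0.14]
ft_force: [-0.4, -0.4, -0.6]
grip_width: 0.0441
[-1.31149417e+00  3.99857653e-01  6.40847790e-01 -3.94462446e-06
  2.13783959e+00 -1.78478758e-01] [ 0.26429606 -0.56340905  0.58558685]
[  1.99  -8.13 -21.02]
[  2.82 -25.85 -49.19]
[  3.82 -50.87 -62.67]
```

```bash
python3 -m inch '[[[0,-1.4,-3.6,0,0.5],[0,-1.4,-3.6,0,0.5],[0,-1.4,-3.6,0,0.5],[0,-1.4,-3.6,0,0.5],[0,-1.4,-3.6,0,0.5],[0,-1.4,-3.6,0,0.5],[0,-2.1,-3.4,0,0.5],[0,-2.1,-3.4,0,0.5]]]'; python3 -m inch '[[[0,-2.1,-3.4,0,0.5],[0,-2.1,-3.4,0,0.5],[0,-2.1,-3.4,0,0.5],[0,-2.1,-3.4,0,0.5],[0,-2.1,-3.4,0,0.5],[0,-2.1,-3.4,0,0.5],[0,-3.6,-1.9,0,0.5],[0,-3.6,-1.9,0,0.5]]]';python3 -m inch '[[[0,-3.6,-1.9,0,0.5],[0,-3.6,-1.9,0,0.5],[0,-3.6,-1.9,0,0.5],[0,-3.6,-1.9,0,0.5]]]'; python3 - <<'E'
from h import *
o=robot.get_obs();print(o['q'],o['position']);
print(tool((.616,.164,.25)))
E
```

```text
time: 1.6
position: [0.4724, -0.3316, 0.5904]
tool_rot: [-0.69, -0.158, 0.693, -0.136]
ft_force: [0.3, -0.3, 0.7]
grip_width: 0.0438
time: 2.27
position: [0.6203, -0.0409, 0.589]
tool_rot: [-0.686, -0.16, 0.697, -0.132]
ft_force: [0.5, 0.8, 0.5]
grip_width: 0.0437
time: 2.6
position: [0.6313, 0.1256, 0.5903]
tool_rot: [-0.683, -0.161, 0.7, -0.131]
ft_force: [-0.3, -0.5, 0.3]
grip_width: 0.0435
[0.00437871 0.4400067  0.56464787 0.04342058 2.16791658 1.18270955] [0.63133744 0.12561346 0.590308  ]
[34.18 -2.58 -0.64]
```

```bash
python3 -m inch '[[[3,-2.5,-0.6,0,0.5],[3.8,0,0,-0.12,0.5],[3.8,0,0,-0.12,0.5],[3.8,0,0,-0.12,0.5],[3.8,0,0,-0.12,0.5],[3.8,0,0,-0.12,0.5],[3.8,0,0,-0.12,0.5],[3.8,0,0,-0.12,0.5]]]'; python3 -m inch '[[[2,0,0,-0.12,0.5],[2,0,0,-0.12,0.5],[0,0,0,-0.1,0.5],[0,0,0,0,0.5]]]'; python3 - <<'E'
from h import *
o=robot.get_obs();i=camera_info('wrist');w=snap('wrist','w1.png')
m=R.from_quat(o['tool_rot']).as_matrix();print(m.round(3),np.degrees(np.arctan2(m[1,1],m[0,1])),o['position'])
np.save('w1.npy',i,allow_pickle=True)
print(proj('wrist',(.616,.164,.098),i),proj('wrist',(.616,.212,.088),i))
E
```

```text
time: 3.27
position: [0.621, 0.1784, 0.2915]
tool_rot: [0.569, 0.44, -0.558, 0.413]
ft_force: [0.8, -0.5, -0.8]
grip_width: 0.0437
time: 3.6
position: [0.6099, 0.1796, 0.2345]
tool_rot: [0.479, 0.539, -0.479, 0.501]
ft_force: [0.7, -0.8, 1.0]
grip_width: 0.0432
[[-0.04   0.996  0.081]
 [ 0.037  0.083 -0.996]
 [-0.999 -0.036 -0.041]] 4.759299181983212 [0.60988162 0.17957806 0.23453907]
[289. 214.] [292.7 171.7]
```

View pics/w1.png

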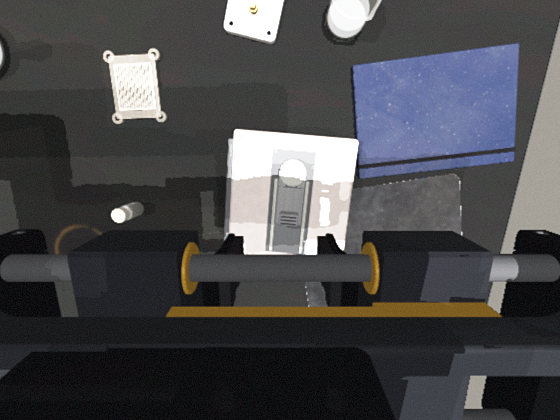

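```bash
python3 - <<'E'
from h import *
i=np.load('w1.npy',allow_pickle=True).item()
print(onz('wrist',(289,219.5),.098,i),onz('wrist',(292.5,172.5),.088,i),'plate',onz('wrist',(135.3,86.5),.008,i))
for p in [(235,130),(357,141)]: print(onz('wrist',p,.07,i))
o=robot.get_obs();print(o['position'],R.from_quat(o['tool_rot']).as_matrix()[:,0], tool((.616,.164,.12)))
E
```

```text
[0.6166 0.1575 0.098 ] [0.6158 0.211  0.088 ] plate [0.3913 0.3032 0.008 ]
[0.5434 0.2538 0.07  ]
[0.6885 0.253  0.07  ]
[0.60928334 0.1794726  0.23401552] [-0.04139016  0.03721943 -0.99844958] [11.3   0.98  2.05]
```

```bash
python3 -m inch '[[[2.5,0.3,0.7,0.08,0.5],[2.5,0.3,0.7,0,0.5],[2.5,0.3,0.6,0,0.5],[2.5,0,0,0,0.5],[1,0,0,0,0.5],[0,0,0,0,0.5]]]'; python3 - <<'E'
from h import *
m=R.from_quat(robot.get_obs()['tool_rot']).as_matrix();print(m.round(3))
print(robot.get_obs()['position'],tool((.6165,.162,.094)))
E
```

```text
time: 4.15
position: [0.6211, 0.1639, 0.1254]
tool_rot: [0.508, 0.511, -0.502, 0.478]
ft_force: [0.4, 0.3, -0.6]
grip_width: 0.0434
[[-0.026  0.999 -0.022]
 [ 0.039 -0.021 -0.999]
 [-0.999 -0.027 -0.038]]
[0.62106073 0.16389709 0.12542877] [ 3.14 -0.37  0.32]
```

```bash
python3 -m inch '[[[1.6,-0.4,0.3,0,0.5],[1.5,0,0,0,0.5],[0,0,0,0,0],[0,0,0,0,0],[0,0,0,0,0],[0,0,0,0,0]]]' 15; python3 - <<'E'
from h import *
o=robot.get_obs();m=R.from_quat(o['tool_rot']).as_matrix();print(m.round(3),o['position'])
E
```

```text
time: 4.65
position: [0.6231, 0.1633, 0.1027]
tool_rot: [0.513, 0.506, -0.499, 0.48]
ft_force: [-0.6, 0.4, 0.4]
grip_width: 0.0244
[[-0.011  1.    -0.027]
 [ 0.04  -0.026 -0.999]
 [-0.999 -0.012 -0.04 ]] [0.6231048  0.16328308 0.10273949]
```

```bash
python3 -m inch '[[[0,-0.6,0,0,0.45],[1.2,-0.2,0,0,0.45],[0,0,0,0,0.45]]]';  python3 - <<'E'
from h import *
o=robot.get_obs();print(o['position'],tool((.6165,.1625,.094)))
E
```

```text
time: 4.9
position: [0.6171, 0.1644, 0.095]
tool_rot: [0.516, 0.504, -0.497, 0.482]
ft_force: [0.2, -0.5, -0.4]
grip_width: 0.0354
[0.61706306 0.16442686 0.09498373] [ 0.09 -0.05  0.2 ]
```

Now close and slide toward -y (tool +z).

```bash
python3 -m inch '[[[0,0,0,0,0],[0,0,0,0,0],[0,0,0,0,0],[0,0,0,0,0],[0,0,0,0,0]]]' 15; python3 -m inch '[[[0,0,1,0,0],[0,0,1,0,0],[0,0,1,0,0],[0,0,1,0,0],[0,0,0,0,0]]]'
```

```text
time: 5.32
position: [0.6182, 0.1647, 0.0984]
tool_rot: [0.517, 0.503, -0.496, 0.483]
ft_force: [0.3, -0.7, 0.0]
grip_width: 0.0135
time: 5.73
position: [0.6174, 0.1204, 0.0969]
tool_rot: [0.517, 0.503, -0.496, 0.484]
ft_force: [0.6, -0.1, -1.7]
grip_width: 0.0002
```

```bash
python3 - <<'E'
from h import *
b=snap('side','s2.png');a=snap('scene','a2.png')
c=np.hstack([cv2.resize(x,None,fx=4,fy=4,interpolation=3) for x in (a[100:220,200:300],b[100:220,200:300])])
cv2.imwrite('pics/d.png',c)
for n in('scene','side'):
  print(n,[proj(n,p) for p in [(.6165,.163,.098),(.6165,.133,.098),robot.get_obs()['position']]])
E
```

```text
scene [array([257.4, 157.5]), array([262. , 150.8]), array([263.4, 148.6])]
side [array([253.7, 159.5]), array([257.8, 153.4]), array([258.9, 151.5])]
```

View pics/d.png

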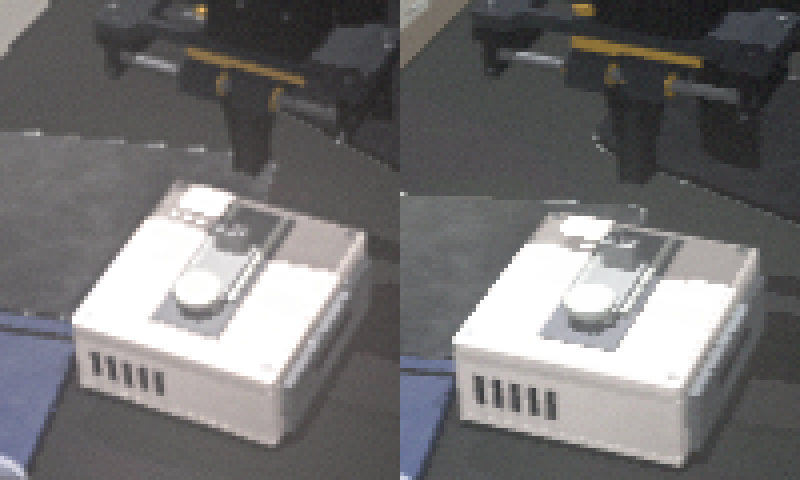

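```bash
python3 - <<'E'
from h import *
def P(n):
    c=camera_info(n);return np.array(c['camera_matrix'])@np.hstack([cv2.Rodrigues(np.array(c['rvec'],float))[0],np.array(c['tvec'],float).reshape(3,1)])
def tri(a,b):
    X=cv2.triangulatePoints(P('scene'),P('side'),np.array(a,float),np.array(b,float)).ravel();return X[:3]/X[3]
print('tip',tri((262.3,142.2),(258.5,145.5)))
print('head',tri((250.2,172.5),(247.5,174.8)),'tabtop',tri((258,156.5),(254.5,158.5)))
o=robot.get_obs();print(o['position'],o['q'])
i=camera_info('wrist');og,d=ray('wrist',(280,210),i);print(og,d)
w=snap('wrist','w2.png')
print([proj('wrist',p,i) for p in [(.6165,.163,.098),(.616,.2115,.088),(.5425,.2555,.07)]])
E
```

```text
tip [0.62392551 0.11125559 0.10869976]
head [0.61714568 0.20747347 0.08026094] tabtop [0.61549601 0.1603352  0.09964715]
[0.61742575 0.12192925 0.09702451] [-0.00420762  0.65210546  1.51636419  0.04962451  0.9722361  -0.00673113]
[0.61812459 0.17951817 0.28627494] [-0.00394469 -0.20717667 -0.97829945]
[array([277.7, 174.8]), array([275. ,  98.5]), array([165.5,  37.5])]
```

View pics/w2.png

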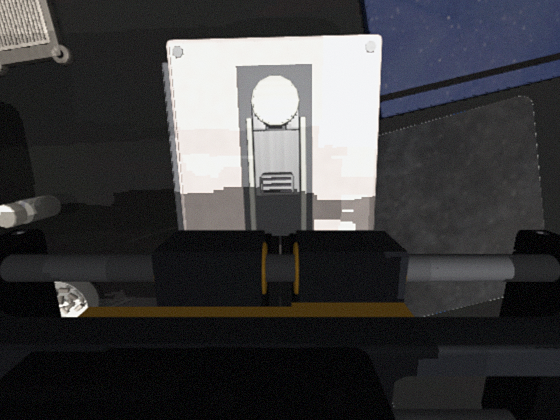

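```bash
python3 - <<'E'
from h import *
o=robot.get_obs();i=camera_info('wrist');r=R.from_quat(o['tool_rot'])
j=np.load('w1.npy',allow_pickle=True).item()
for p in (-.06,-.03,0,.011): print(p,proj('wrist',o['position']+r.apply([p,0,0]),i), proj('scene',o['position']+r.apply([p,0,0])))
print('cam in tool',r.inv().apply(ray('wrist',(0,0),i)[0]-o['position']))
print('w1', ray('wrist',(0,0),j)[0]-np.array([.60988162,.17957806,.23453907]))
a=cv2.imread('pics/w2.png');cv2.imwrite('pics/e.png',cv2.convertScaleAbs(cv2.resize(a[160:310,200:360],None,fx=4,fy=4,interpolation=3),alpha=2.2,beta=20))
E
```

```text
-0.06 [281.2 276.6] [262.9 131. ]
-0.03 [281.  252.3] [263.1 140. ]
0 [280.8 235.2] [263.3 148.7]
0.011 [280.7 230.1] [263.4 151.8]
cam in tool [-0.18672033 -0.00066736 -0.06530333]
w1 [0.00129238 0.05806589 0.18909636]
```

View pics/e.png

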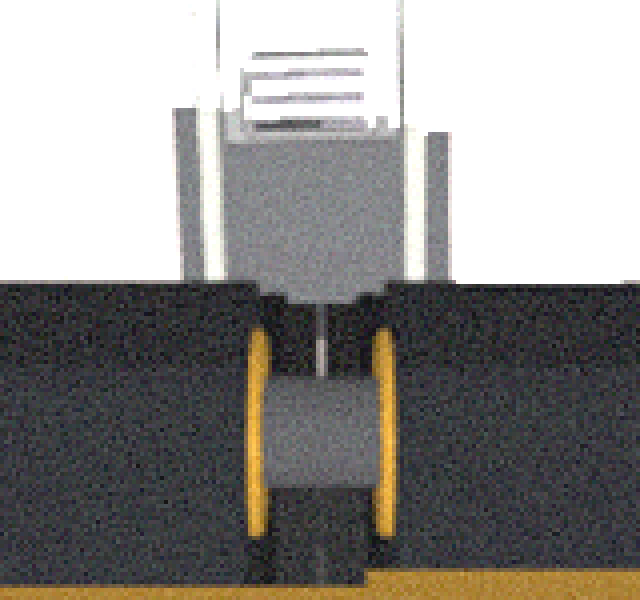

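```bash
for k in 1 2 3; do python3 -m inch '[[[0.6,0,0,0,0]]]' | egrep 'pos|ft'; done
```

```text
position: [0.6185, 0.1229, 0.092]
ft_force: [-0.1, -0.1, 0.4]
position: [0.6186, 0.1234, 0.0858]
ft_force: [0.4, 0.6, -0.2]
position: [0.6187, 0.1241, 0.0793]
ft_force: [-0.1, -0.0, 0.0]
```

```bash
for k in 1 2 3 4; do python3 -m inch '[[[0.5,0,0,0,0]]]' | egrep 'pos|ft'; done
```

```text
position: [0.6184, 0.1248, 0.0733]
ft_force: [0.5, 0.5, 0.1]
position: [0.6181, 0.1254, 0.0673]
ft_force: [-0.1, 0.4, -0.3]
position: [0.6178, 0.1259, 0.0614]
ft_force: [0.3, -0.1, -0.5]
position: [0.6176, 0.1264, 0.0555]
ft_force: [0.0, -0.1, 0.4]
```

```bash
python3 - <<'E'
from h import *
a=snap('scene','a3.png');b=snap('side','s3.png')
print(a[135:170,263].mean(1).astype(int),cv2.imread('pics/a2.png')[135:170,263].mean(1).astype(int))
c=np.hstack([cv2.resize(x,None,fx=4,fy=4,interpolation=3) for x in (a[100:220,200:300],b[100:220,200:300])])
cv2.imwrite('pics/f.png',cv2.convertScaleAbs(c,alpha=1.5,beta=20))
o=robot.get_obs();print(o['position'],proj('scene',o['position']),proj('side',o['position']))
E
```

```text
[ 71  71  71  67  70  70  71  70  66  69  68  69  69  73  72  71  69  74
  74  76  73  81 104 110 106 106 137 136 131 187 255 210 186 160 152] [ 63  62  62  65  65  65  64  64  69  90 106 109 109 104 104 149 173 123
 103 108 108 106 108 106 106 108 161 216 175 204 251 200 181 156 155]
[0.61675639 0.12628785 0.05491268] [263.5 161. ] [259.  165.9]
```

View pics/f.png

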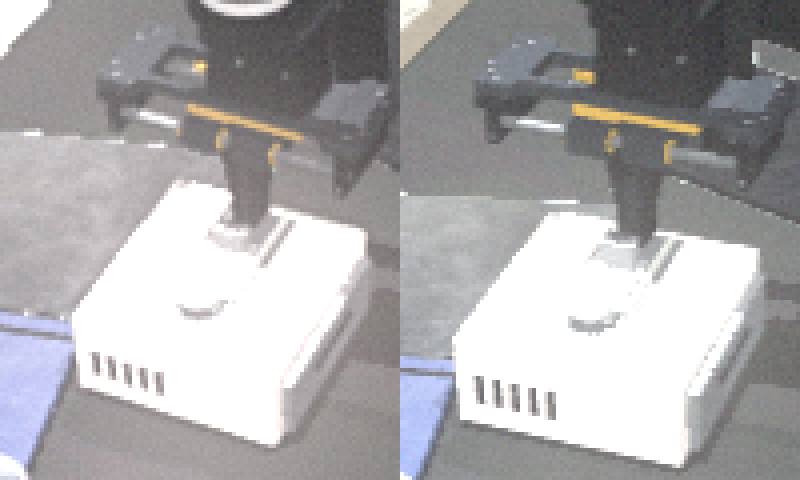

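```bash
for k in 1 2 3 ; do python3 -m inch '[[[0.3,0,0,0,0]]]' | egrep 'pos|ft'; done
```

```text
position: [0.6174, 0.1265, 0.0522]
ft_force: [-0.5, -0.5, -0.4]
position: [0.6174, 0.1266, 0.049]
ft_force: [-0.7, 0.7, -0.8]
position: [0.6177, 0.1267, 0.046]
ft_force: [-1.2, -0.4, 17.0]
```

```bash
python3 -m inch '[[[-2,0,0,0,0],[-2.5,0,0,0,0.5],[0,0,-1.8,0,0.5],[0,0,-1.8,0,0.5],[0,0,0,0,0.5]]]'; python3 - <<'E'
from h import *
o=robot.get_obs();print(o['position'],tool((.6165,.1625,.058)))
E
```

```text
time: 7.23
position: [0.6192, 0.1604, 0.0936]
tool_rot: [0.517, 0.503, -0.495, 0.484]
ft_force: [0.4, 0.8, -0.4]
grip_width: 0.0193
[0.61922222 0.16037612 0.09364626] [ 3.57 -0.28 -0.06]
```

```bash
python3 -m inch '[[[0,-0.3,0,0,0.5],[0,0,0,0,0.5],[0,0,0,0,0.5],[1.2,0,0,0,0.5],[1.2,0,0,0,0.5],[1,0,0,0,0.5],[0,0,0,0,0.5]]]'; python3 -m inch '[[[0,0,0,0,0],[0,0,0,0,0],[0,0,0,0,0],[0,0,0,0,0],[0,0,0,0,0]]]' 15
```

```text
time: 7.82
position: [0.6149, 0.1589, 0.0552]
tool_rot: [0.516, 0.503, -0.496, 0.483]
ft_force: [-0.7, 0.9, 0.1]
grip_width: 0.0434
time: 8.23
position: [0.6164, 0.1582, 0.0528]
tool_rot: [0.517, 0.503, -0.496, 0.483]
ft_force: [1.3, 0.2, -1.8]
grip_width: 0.0313
```

```bash
python3 -m inch '[[[0,0,0,0,0],[0,0,0,0,0],[0,0,0,0,0],[0,0,0,0,0],[0,0,0,0,0],[0,0,0,0,0]]]' 15
```

```text
time: 8.73
position: [0.6164, 0.1582, 0.0529]
tool_rot: [0.517, 0.503, -0.496, 0.484]
ft_force: [0.6, -0.4, -3.0]
grip_width: 0.0313
```

```bash
python3 -m inch '[[[0,0,0,0,0.45],[0,0,0,0,0.45],[-0.9,0,0,0,0.45],[0,0,0,0,0.45],[0,0,0,0,0],[0,0,0,0,0],[0,0,0,0,0],[0,0,0,0,0]]]' 15;python3 -m inch '[[[0,0,0,0,0],[0,0,0,0,0],[0,0,0,0,0]]]'
```

```text
time: 9.4
position: [0.6164, 0.158, 0.065]
tool_rot: [0.517, 0.503, -0.496, 0.484]
ft_force: [-0.3, 0.2, -2.8]
grip_width: 0.0213
time: 9.65
position: [0.6163, 0.158, 0.0648]
tool_rot: [0.517, 0.503, -0.496, 0.484]
ft_force: [0.2, 0.9, 1.0]
grip_width: 0.0214
```

Gripped the 22 mm block. Slide it aside.

```bash
python3 -m inch '[[[0,0,0.8,0,0],[0,0,0.8,0,0],[0,0,0.8,0,0],[0,0,0.6,0,0]]]'; python3 -m inch '[[[0,0,0.5,0,0],[0,0,0.3,0,0],[0,0,0,0,0]]]'
```

```text
time: 9.98
position: [0.6164, 0.1329, 0.0645]
tool_rot: [0.521, 0.504, -0.493, 0.481]
ft_force: [1.3, 24.7, -2.2]
grip_width: 0.0218
time: 10.23
position: [0.6165, 0.1339, 0.0647]
tool_rot: [0.529, 0.506, -0.489, 0.474]
ft_force: [0.9, -1.6, 1.2]
grip_width: 0.0218
```

```bash
python3 -m inch '[[[0,0,0,0,0.4],[0,0,0,0,0.4],[0,0,0,0,0.4],[-2,0,0,0,0.4],[-3.5,0,0,0,0],[-1,0,-2,0,0],[0,0,-2,0,0],[0,0,0,0,0]]]'; python3 - <<'E'
from h import *
o=robot.get_obs();i=camera_info('wrist');w=snap('wrist','w4.png');np.save('w4.npy',i,allow_pickle=True)
cv2.imwrite('pics/g.png',cv2.resize(w[60:260,180:380],None,fx=3,fy=3,interpolation=3))
for n,y in(('lock',.1635),('aside',.1335),('btn',.2115)): print(n,proj('wrist',(.6165,y,.088 if n=='btn' else .098),i))
print(o['position'],R.from_quat(o['tool_rot']).as_matrix().round(3))
E
```

```text
time: 10.9
position: [0.6144, 0.1615, 0.1314]
tool_rot: [0.527, 0.506, -0.495, 0.47]
ft_force: [-0.1, 0.1, 0.4]
grip_width: 0.016
lock [283.5 221.4]
aside [285.1 257.4]
btn [280.8 160. ]
[0.61436061 0.1615312  0.13139092] [[-0.002  0.999 -0.046]
 [ 0.067 -0.046 -0.997]
 [-0.998 -0.005 -0.067]]
```

View pics/g.png

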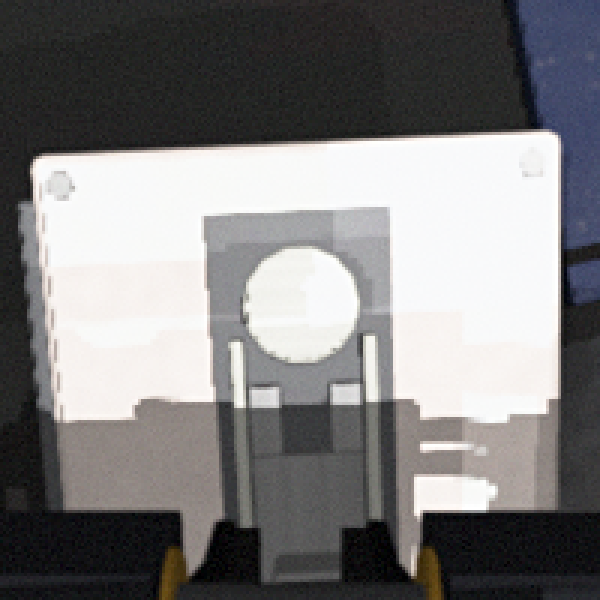

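```bash
python3 -m inch '[[[0,0,-2.6,0,0],[0,0,-2.6,0,0],[2,0,0,0,0],[2,0,0,0,0],[1.2,0,0,0,0],[0,0,0,0,0]]]'; python3 - <<'E'
from h import *
o=robot.get_obs();print(o['position'],tool((.616,.2135,.07)))
E
```

```text
time: 11.45
position: [0.6158, 0.2094, 0.0785]
tool_rot: [0.525, 0.504, -0.499, 0.47]
ft_force: [-0.4, 0.1, -1.4]
grip_width: 0.0005
[0.61582171 0.2093659  0.07850235] [ 0.87  0.01 -0.36]
```

```bash
python3 -m inch '[[[0.8,0,-0.4,0,0],[0.5,0,0,0,0]]]'| egrep 'pos|ft'; for k in 1 2 3; do python3 -m inch '[[[0.4,0,0,0,0]]]' | egrep 'pos|ft'; done
```

```text
position: [0.616, 0.2125, 0.0648]
ft_force: [-0.4, 0.6, 0.1]
position: [0.6161, 0.2124, 0.0607]
ft_force: [-1.8, 0.3, 3.1]
position: [0.6162, 0.2124, 0.057]
ft_force: [-1.6, 0.1, 2.9]
position: [0.6163, 0.2124, 0.0545]
ft_force: [-7.5, -2.3, 33.3]
```

```bash
python3 -m inch '[[[-3,0,0,0,0],[-4,0,0,0,0],[-3,0,3,0,0.5],[-2,-4,0,0.12,0.5],[0,-4,0,0.12,0.5],[0,0,0,0,0.5]]]'; python3 - <<'E'
from h import *
o=robot.get_obs();i=camera_info('wrist');w=snap('wrist','w5.png');np.save('w5.npy',i,allow_pickle=True)
print(o['position'],R.from_quat(o['tool_rot']).as_matrix().round(3),proj('wrist',(.5015,.176,.038),i))
E
```

```text
time: 12.37
position: [0.5398, 0.1808, 0.1757]
tool_rot: [0.581, 0.435, -0.559, 0.401]
ft_force: [-1.8, -0.1, -0.2]
grip_width: 0.0191
[0.53984496 0.1807554  0.17569732] [[-0.003  0.954 -0.3  ]
 [ 0.057 -0.299 -0.952]
 [-0.998 -0.02  -0.054]] [252.2 215. ]
```

View pics/w5.png

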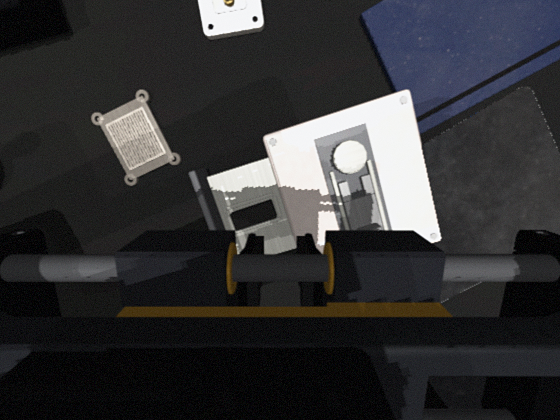

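```bash
python3 - <<'E'
from h import *
i=np.load('w5.npy',allow_pickle=True).item();w=cv2.imread('pics/w5.png')
m=(cv2.cvtColor(w,6)<70).astype(np.uint8);m=m[190:228,226:284].copy()
n,l,s,c=cv2.connectedComponentsWithStats(m);k=l[23,27];print(s[k],c[k])
u=c[k]+(226,190);print('block',onz('wrist',u,.036,i))
r=cv2.minAreaRect(np.argwhere(l==k)[:,::-1].astype(np.float32));q=cv2.boxPoints(r)+(226,190);print([onz('wrist',x,.037,i)[:2] for x in q])
print('plate',onz('wrist',(136.3,138),.008,i),[onz('wrist',x,.008,i)[:2] for x in((142,96),(97,118),(175,158),(131,180))])
E
python3 -m inch '[[[0,0,0,0.125,0.55],[0,0,0,0.125,0.55],[0,0,0,0.125,0.55],[0,0,0,0.125,0.55],[0,0,0,0.125,0.55],[0,0,0,0.125,0.55],[0,0,0,0.125,0.55],[0,0,0,0.125,0.55]]]'
python3 -m inch '[[[0,0,0,0.125,0.55],[0,0,0,0.125,0.55],[0,0,0,0.02,0.55],[0,0,0,0,0.55]]]'
python3 - <<'E'
from h import *
o=robot.get_obs();m=R.from_quat(o['tool_rot']).as_matrix();print(o['position'],m.round(3),np.degrees(np.arctan2(m[1,1],m[0,1])))
x=m[:,0];print(tool(np.array((.5015,.176,.08))+.0245*x))
E
```

```text
[  4   9  47  29 838] [27.60501193 24.2947494 ]
block [0.503  0.1759 0.036 ]
[array([0.4762, 0.1868]), array([0.5284, 0.188 ]), array([0.5286, 0.165 ]), array([0.4758, 0.1635])]
plate [0.3918 0.3032 0.008 ] [array([0.4172, 0.3458]), array([0.3554, 0.3392]), array([0.4282, 0.2668]), array([0.3655, 0.2581])]
time: 13.08
position: [0.5541, 0.18, 0.1782]
tool_rot: [0.71, 0.112, -0.691, 0.074]
ft_force: [-0.7, 0.2, 0.4]
grip_width: 0.048
time: 13.42
position: [0.5592, 0.1796, 0.1774]
tool_rot: [0.716, 0.017, -0.698, -0.024]
ft_force: [0.0, -0.1, -0.7]
grip_width: 0.0478
[0.55924341 0.17959638 0.17736689] [[ 0.026 -0.009 -1.   ]
 [ 0.057 -0.998  0.011]
 [-0.998 -0.057 -0.025]] -90.52309097782577
[12.    0.96  6.01]
```

```bash
python3 -m inch '[[[0,0.5,3,0,0.55],[2,0.4,3,0,0.55],[3.5,0,0,0,0.55],[3.5,0,0,0,0.55],[2,0,0,0,0.55],[0,0,0,0,0.55]]]'
python3 - <<'E'
from h import *
o=robot.get_obs();m=R.from_quat(o['tool_rot']).as_matrix();x=m[:,0];print(x,o['position']-.0245*x,tool(np.array((.502,.176,.029))+.0245*x))
E
```

```text
time: 13.92
position: [0.5113, 0.1773, 0.0647]
tool_rot: [0.722, 0.02, -0.691, -0.02]
ft_force: [-0.7, 0.2, 0.3]
grip_width: 0.0478
[ 0.04409209  0.0571131  -0.99739359] [0.51022914 0.17591148 0.0891222 ] [5.96 0.33 1.09]
```

```bash
python3 -m inch '[[[2,0.2,0.5,0,0.55],[2,0.1,0.5,0,0.55],[1.3,0,0,0,0.55],[0,0,0,0,0.55]]]'
python3 - <<'E'
from h import *
o=robot.get_obs();m=R.from_quat(o['tool_rot']).as_matrix();x=m[:,0];print(x,o['position']-.0245*x,tool(np.array((.502,.176,.0285))+.0245*x))
E
```

```text
time: 14.25
position: [0.5094, 0.1776, 0.0111]
tool_rot: [0.725, 0.022, -0.688, -0.019]
ft_force: [0.2, -0.0, 0.9]
grip_width: 0.048
[ 0.05162068  0.05759283 -0.9970047 ] [0.50814658 0.1762032  0.03555252] [0.67 0.06 0.65]
```

```bash
python3 -m inch '[[[0.5,0,0.7,0,0.5],[0.3,0,0,0,0.5],[0,0,0,0,0.1],[0,0,0,0,0.1],[0,0,0,0,0.1],[0,0,0,0,0.1],[0,0,0,0,0.1],[0,0,0,0,0.1]]]' 12
python3 -m inch '[[[0,0,0,0,0.1],[0,0,0,0,0.1],[0,0,0,0,0.1]]]' 
python3 - <<'E'
from h import *
o=robot.get_obs();m=R.from_quat(o['tool_rot']).as_matrix();x=m[:,0];print(x,o['position']-.0245*x)
E
```

```text
time: 14.92
position: [0.5085, 0.1786, 0.0078]
tool_rot: [0.729, 0.023, -0.684, -0.018]
ft_force: [0.1, 0.0, -0.4]
grip_width: 0.0219
time: 15.17
position: [0.5088, 0.1786, 0.0082]
tool_rot: [0.729, 0.023, -0.683, -0.018]
ft_force: [-0.0, -0.3, 0.8]
grip_width: 0.0214
[ 0.06462769  0.05887844 -0.99617097] [0.50724745 0.1771818  0.03265412]
```

```bash
python3 -m inch '[[[0,0,0,0,0.45],[0,0,0,0,0.45],[0,0,0,0,0.45],[0.4,0,0.5,0,0.45],[0.2,0,0.4,0,0.45],[0,0,0,0,0.1],[0,0,0,0,0.1],[0,0,0,0,0.1]]]' 20
python3 -m inch '[[[0,0,0,0,0.1],[0,0,0,0,0.1],[0,0,0,0,0.1]]]' 
python3 - <<'E'
from h import *
o=robot.get_obs();m=R.from_quat(o['tool_rot']).as_matrix();x=m[:,0];print(m.round(3),o['position']-.0245*x)
E
```

```text
time: 15.83
position: [0.4994, 0.175, 0.0006]
tool_rot: [0.729, 0.024, -0.683, -0.013]
ft_force: [0.1, -19.8, 3.0]
grip_width: 0.0266
time: 16.08
position: [0.5, 0.1759, 0.0022]
tool_rot: [0.73, 0.023, -0.683, -0.016]
ft_force: [-0.5, 0.3, 0.7]
grip_width: 0.022
[[ 0.067  0.011 -0.998]
 [ 0.056 -0.998 -0.007]
 [-0.996 -0.055 -0.067]] [0.49835544 0.17451231 0.02661866]
```

```bash
python3 -m inch '[[[-1,0,0,0,0.1],[-2.5,0,0,0,0.1],[-3,0,0,0,0.1],[-2.5,0,0,0,0.1],[0,0,0,0,0.1]]]' 
python3 - <<'E'
from h import *
o=robot.get_obs();m=R.from_quat(o['tool_rot']).as_matrix();x=m[:,0];print(m.round(3),o['position']-.0245*x)
# block centre ~ 3.5mm +x of tip
print(tool(np.array((.392-.0035,.3035-.001,.08))+.0245*x))
E
```

```text
time: 16.5
position: [0.4919, 0.1701, 0.0949]
tool_rot: [0.728, 0.022, -0.685, -0.015]
ft_force: [0.9, -0.7, 0.4]
grip_width: 0.0219
[[ 0.061  0.012 -0.998]
 [ 0.054 -0.999 -0.008]
 [-0.997 -0.053 -0.062]] [0.49042417 0.16879809 0.11930832]
[  4.02 -13.26  10.3 ]
```

```bash
python3 -m inch '[[[0,-2.6,2,0,0.1],[0,-2.6,2,0,0.1],[0,-2.6,2,0,0.1],[0,-2.6,2,0,0.1],[1,-2.6,2,0,0.1],[1.5,0,0,0,0.1],[1,0,0,0,0.1],[0,0,0,0,0.1]]]' 
python3 - <<'E'
from h import *
o=robot.get_obs();m=R.from_quat(o['tool_rot']).as_matrix();x=m[:,0];print(m.round(3),o['position']-.0245*x,o['q'])
print(tool(np.array((.392-.0035,.3035-.001,.035))+.0245*x))
i=camera_info('wrist');w=snap('wrist','w6.png');c=snap('scene','a6.png')
cv2.imwrite('pics/i.png',np.hstack([cv2.resize(c[170:290,230:370],None,fx=3,fy=3,interpolation=3),cv2.resize(w[120:300,180:350],None,fx=2,fy=2,interpolation=3)]))
E
```

```text
time: 17.17
position: [0.3933, 0.3049, 0.0627]
tool_rot: [0.733, 0.022, -0.68, -0.016]
ft_force: [0.3, 0.2, -0.7]
grip_width: 0.0218
[[ 0.075  0.01  -0.997]
 [ 0.054 -0.999 -0.006]
 [-0.996 -0.053 -0.075]] [0.39142752 0.30357975 0.08710526] [0.421912   0.55674594 1.94278558 0.03536168 0.55215496 1.95563464]
[5.16 0.38 0.68]
```

View pics/i.png

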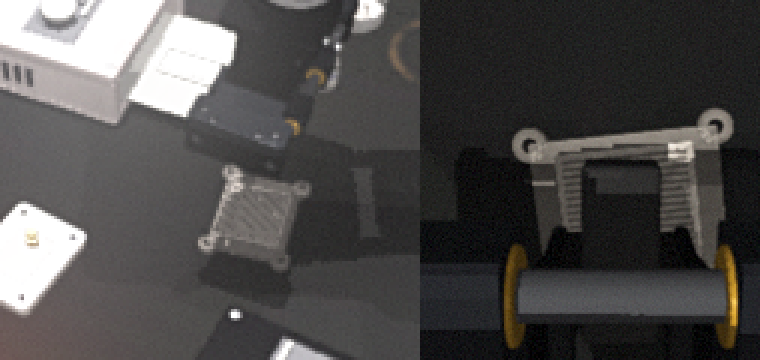

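```bash
python3 -m inch '[[[1.8,0.2,0.4,0,0.1],[1.8,0.2,0.4,0,0.1],[1.3,0,0,0,0.1],[0,0,0,0,0.1]]]' 
python3 - <<'E'
from h import *
o=robot.get_obs();m=R.from_quat(o['tool_rot']).as_matrix();x=m[:,0];print(x,o['position']-.0245*x)
print(tool(np.array((.392-.0035,.3035-.001,.016))+.0245*x))
E
```

```text
time: 17.6
position: [0.3959, 0.3032, 0.0161]
tool_rot: [0.737, 0.022, -0.676, -0.019]
ft_force: [-0.0, 0.3, -0.3]
grip_width: 0.0216
[ 0.08631853  0.05790493 -0.9945834 ] [0.39382639 0.30182607 0.04049219]
[2.39 0.07 0.74]
```

```bash
python3 -m inch '[[[1,0,0.4,0,0.1],[0.9,0,0.4,0,0.1]]]'|egrep 'pos|ft'; for k in 1 2 3; do python3 -m inch '[[[0.3,0,0,0,0.1]]]' | egrep 'pos|ft'; done
```

```text
position: [0.3933, 0.3044, -0.0016]
ft_force: [-0.6, -0.3, -0.4]
position: [0.3934, 0.304, -0.0045]
ft_force: [0.1, -0.3, -0.6]
position: [0.3947, 0.3041, -0.0069]
ft_force: [0.1, -1.4, -0.1]
position: [0.3959, 0.3043, -0.0094]
ft_force: [0.6, -0.1, -0.7]
```

```bash
for k in 1 2; do python3 -m inch '[[[0.2,0,0.15,0,0.1]]]' | egrep 'pos|ft|rot'; done
```

```text
position: [0.3959, 0.3047, -0.011]
tool_rot: [0.74, 0.021, -0.672, -0.023]
ft_force: [0.5, -1.0, -0.5]
position: [0.3955, 0.305, -0.0126]
tool_rot: [0.741, 0.021, -0.671, -0.023]
ft_force: [0.8, -2.3, 8.1]
```

Contact (8 N). Release and rise.

```bash
python3 -m inch '[[[0,0,0,0,0.45],[0,0,0,0,0.45],[0,0,0,0,0.45],[0,0,0,0,0.45],[0,0,0,0,0.45],[-1,0,0,0,0.45],[-2,0,0,0,0.45],[-3,0,0,0,0.45]]]'; python3 -m inch '[[[-3.5,0,0,0,0.45],[-3.5,0,0,0,0.45],[0,0,2,0,0.45],[0,0,0,0,0.45]]]'; python3 - <<'E'
from h import *
i=camera_info('wrist');w=snap('wrist','w7.png');c=snap('scene','a7.png');np.save('w7.npy',i,allow_pickle=True)
cv2.imwrite('pics/j.png',np.hstack([cv2.resize(c[130:290,220:370],(375,400),interpolation=3),cv2.resize(w[60:260,170:370],(400,400),interpolation=3)]))
print(proj('wrist',(.392,.3035,.008),i),proj('scene',(.392,.3035,.008)))
E
```

```text
time: 18.85
position: [0.3869, 0.3, 0.0456]
tool_rot: [0.738, 0.02, -0.675, -0.022]
ft_force: [0.7, 0.7, 0.8]
grip_width: 0.0392
time: 19.18
position: [0.3609, 0.2961, 0.123]
tool_rot: [0.74, 0.021, -0.672, -0.023]
ft_force: [-0.5, -0.7, -1.5]
grip_width: 0.039
[278.5 181. ] [315.1 240.9]
```

View pics/j.png

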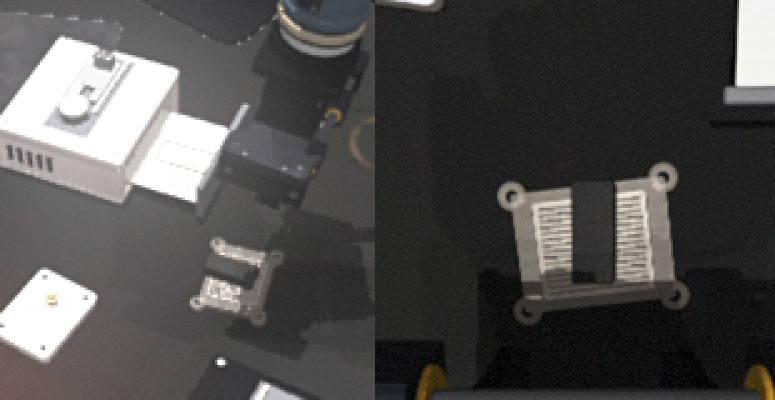

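```bash
python3 - <<'E'
from h import *
i=np.load('w7.npy',allow_pickle=True).item()
f=lambda u,v,z:onz('wrist',(170+(u-375)/2,60+v/2),z,i)
a,b=f(594,245,.008),f(594,232,.024);print(a,b,np.linalg.norm((a-b)[:2]))
print(robot.get_obs()['ft_force'],robot.hand_in())
E
```

```text
[0.3904 0.3024 0.008 ] [0.3978 0.3014 0.024 ] 0.007467261881037751
the job is handed in; nothing more can be done
[ 0.05252652 -0.68276763  0.1065376 ] None
```

The job is done and handed in at about 19 s of the 67 s allowed; the hand-in gives no verdict. I slid the lock tab to its stop and pressed the button to its bottom, and the drawer sprang out. I then lifted the carbon block out, set it on the flow plate until it touched (about 8 N), let go and raised the arm clear.

**Last checks**
- **Block:** it looks flat on the plate, and I measured its centre about 7 mm from the plate's centre (limit 20 mm).
- **Safe:** the pictures show the tab aside, the button up and the drawer out. I judged these by eye and from the moves; I could not read the joint values.
- **Plates:** the flow plate is within about 2 mm of where it was, and the end plate looked untouched.
- **Other bystanders:** I did not re-measure the beaker, vial and tin. The gripper did not work near them.
- **Arm:** it stood clear, with no noticeable force on the wrist.

**What disagreed**
- **Fingertips:** they turned out to sit about 24 mm behind the reported TCP, not 11 mm ahead of it. My first pinch at the tab closed on air above it. I touched down on the safe's top, got 17 N at contact, and used the corrected height from then on.
- **Tilt:** the tool drifted to a few degrees of tilt during the moves, which the rows could not correct. It did not affect the result.
- **Forces:** the highest wrist forces I saw were about 25 N at the tab's stop and 33 N at the button's bottom.

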